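# Push the poured copper bar through the deposit box flap

## Task

Deposit the copper bar that lies on the feed tray: with the fingertips, slide it along the tray and push it on through the swinging flap until it drops down the chute into the deposit box, then draw the fingers back out so that the flap swings shut. Only push the bar, lightly and steadily: do not pinch it, pick it up or shoot it in, and leave the loupe, the jar and everything else on the tray and the bench where they are.

Things in the scene. Friction and masses are not known exactly. Their poses are not given: they have to be found in the camera images.
- deposit_box: grey steel deposit box for scrap metal, fixed to the bench, 200 deep x 220 wide x 175 high mm, a steel feed tray before its mouth, a clear window in its lid. Origin: on the bench surface straight below the middle of the mouth. x axis: level, from the tray into the box (the way to push); y to the left of that, z up. Bars fall into its drawer, floor 20 mm above the bench, reaching to x = 197 mm
- tray (a point): middle of the level feed tray, on its surface, 100 mm above the bench: x = -86 mm, y = 0 in the box's frame. The tray runs from x = -169 mm to the box's front plate at x = -3 mm and is 204 mm wide between side rims 6 mm high; its front edge is open
- mouth (a point): middle of the mouth at tray height, x = 0, y = 0 in the box's frame, axes as the box's. The mouth is an opening in the 3 mm front plate (x = -3 to 0), 100 mm wide (y = -50 to 50) and 54 mm high from the tray up; the top of the box is 75 mm above the tray. Upright fingers stop against the edge above the mouth; fingers leaning back 20 to 30 degrees, tips forward, reach 15 mm in
- sill_end (a point): end of the level sill on which the tray runs on inside the mouth: x = +24 mm, y = 0 in the box's frame, at tray height. Behind it a chute falls at 55 degrees to the drawer. A part tips in by itself once its middle is past this edge, so to push the bar over, the fingertips must follow its rear end to the mouth or up to 15 mm into it
- flap (a joint): angle of the aluminium gravity flap that closes the mouth from inside, rad: 0 = hanging shut, grows as its lower edge is pushed inward, stop at 1.35. It is 108 mm wide, hung on a pin 60 mm above the tray, weighs 75 g, gives way to well under 1 N, and when let go swings shut by itself in about a second
- flap_edge (a point): middle of the flap's lower edge, 4 mm above the tray when shut
- bar: poured copper bar, 56 long x 28 wide x 18 mm high, 0.17 to 0.29 kg, lying flat on the feed tray before the mouth, its length (x axis) pointing towards the flap within 0.35 rad, +x end nearest the flap; origin: centre of its underside. Friction about 0.6 on the tray: 1 to 2 N slides it, the flap opens ahead of it; a narrow tip off its middle swings it round
- loupe: bystander: black round eye loupe, 34 mm diameter, 26 mm high, standing on the tray to one side of the bar; origin: centre of its underside
- flux_jar: bystander: small amber glass jar with a black cap, 34 mm diameter, 42 mm high, standing on the tray to the other side of the bar (the loupe and the jar may have changed places); origin: centre of its underside
- bench_block: bystander: square steel bench block 64 x 64 x 24 mm on the bench beside the tray; origin: centre of its underside
- ring_clamp: bystander: wooden ring clamp with a steel band, about 133 x 26 x 22 mm, lying on the bench beside the deposit box; origin: centre of its underside
- flat_file: bystander: flat steel file with a wooden handle, 340 mm long, 22 mm wide, 18 mm high, lying on the bench to the right; origin: underside, 60 mm behind the middle of the blade
- water_bottle: bystander: clear plastic bottle, 64 mm diameter, 200 mm high, on the bench to the right; origin: centre of its underside
- dap_stand: bystander: turned wooden mandrel stand, 60 mm foot, 150 mm high, on the bench to the right; origin: centre of its underside
Not all that is in view belongs to the job. Of the things shaped like the bar, the copper one is meant.

How it is judged:
By the outcome, as a careful person would: the job done as asked, in the order asked, and still so for the second after the job is handed in, with the robot touching nothing.
It also fails if it takes over 38 s, if anything falls off the work surface, if the arm or the gripper's body presses on something with over 40 N, if the wrist force passes 120 N, or if a joint passes its speed limit or range.

## Robot

A 6-joint arm with a two-finger parallel gripper is mounted at the origin on the work surface. World frame = base frame: x ahead of the robot, y to its left, z up, the work surface at z = 0. Lengths are in mm, angles in rad, forces in N, time in s.
With the tool pointing down it reaches from about 350 to 925 mm from the base axis. Payload 6.4 kg.
Tool frame: the origin (TCP) lies on the centre line of the jaws, within the pads' length; the fingertips stand 8 mm ahead of it and the grasp point (between the pads) lies 11 mm behind it; z points along the fingers, y is the direction in which the jaws open and shut (so a half turn about z gives the same grasp; the last joint's range is limited). The gripper opens to 85 mm and grips with 20 to 120 N. Pads are 22 mm wide; open, the fingers measure 114 mm over their backs; the gripper's body (76 mm by 85 mm) begins 54 mm behind the grasp point. The pads swing forward as they close: fully open they stand 13 mm farther back than shut.
Start: joints at [-1.509, 0.245, 1.558, -0, 1.339, -0.174], TCP at [151.858, -632.023, 211.79] pointing down, gripper open.
Joint ranges: [-3.13, 3.13], [-1.02, 2.26], [0.13, 2.54], [-0.95, 4.09], [0.21, 2.88], [-2.74, 2.74]. Speed limits (rad/s): [2.57, 2.57, 3.14, 3.14, 3.14, 3.14].

## Interface

Orientations are given as [roll, pitch, yaw] about the fixed x, y, z axes, in that order (R = Rz(yaw) Ry(pitch) Rx(roll)).
In Python, from cell import ctrl gives the robot as it stands.
- The arm moves only by the shell command python3 -m jog 'ROWS' [FORCE]. ROWS is JSON, a list of rows, each a list of 3 entries, a list of its own where there are three numbers: the shift along the tool's x, y, z in m, then the turn about the tool's z in degrees, then the opening, from 0 (shut) to 1 (fully open). A call has exactly 10 rows; each row shifts and turns the commanded pose from where the row before left it, along the tool's axes as they then stand; what a row does not reach is not made up. A row lasts 1/12 s, in which the tool goes at most 41.7 mm and 7.16 degrees, less where a joint would pass 70% of its speed; a pose out of reach is approached as far as the arm can. A call is refused whole if a number of a shift passes 0.0417 or a number of a turn 7.16, either way. A call with a gripper value outside its range is refused whole. The fingers move at their own pace and stop on an object; FORCE is the grip in N (left out, the last holds). Time passes only in rows, so rows that do not move let the fingers close, or fill a call up. It gives the time, the measured TCP pose, the force and the opening at its end, in the units of the state.
- ctrl.observe(): the state, without advancing time (a new reading comes with each control period).
- ctrl.get_image(name): name is "side" or "top" or "wrist"; returns the picture (420x560x3 uint8, blue, green, red); there is no depth.
- ctrl.camera_params(name): a dict with "fx", "fy", "cx", "cy" (pixels), "k1" (the pictures are not rectified: a ray, as slopes to the right and down, at radius r is drawn at 1 + k1 r^2 times it, then the intrinsics apply), "eye" and "attitude" of the camera in the world. Camera axes: x right, y down, z forward; pixel columns grow to the right and rows downward; lengths in mm; the calibration is good to about 2 mm. A picture is of the moment at which its call begins: read the wrist's pose just before it. camera_params takes no time and is no camera call; for the wrist camera it gives the pose at the moment of the call.
- ctrl.finish_job(): hands the job in, once; it reports no verdict.
The state is a dict: "time_s": time; "joints": joint angles; "dq": joint speeds; "effort": joint torques, N m; "eef_pos": TCP position; "eef_rot": TCP orientation; "contact_force": force on the tool from outside, world axes, zero at the start; "ft_torque": the same for the moment, N m; "width": finger opening in mm.
Only numpy, scipy, OpenCV 4.12 (cv2) and the standard library are available. Lean on these libraries where they do the work, as an engineer would, in place of code of your own. Each camera call takes 0.05 s, during which the arm holds its last target. There are 200 camera calls.

## Working session

There is one attempt and no reset: what is moved stays moved. The work goes in short steps, Python scripts to look and compute and a shell command to move; the robot and the scene stay as the last step left them, time stands still between calls to the robot, and variables do not carry over. Pictures are saved under pics/ and viewed, about 8 in all and at most 12, crops included, and the job is handed in when it is done.

```bash
mkdir -p pics; ls
python3 - <<'E'
from cell import ctrl
import cv2
s=ctrl.observe();print({k:s[k] for k in('time_s','eef_pos','eef_rot','width','contact_force')})
for n in('top','side'):
    p=ctrl.camera_params(n);print(n,p)
    cv2.imwrite(f'pics/{n}0.png',ctrl.get_image(n))
E
```

```text
pics
{'time_s': 0.0, 'eef_pos': array([ 151.80311047, -631.40496566,  210.63917439]), 'eef_rot': array([-3.13961927e+00, -3.14520771e-04,  2.35843258e-01]), 'width': 85.20209705275825, 'contact_force': array([ 0.45212235, -0.41554995, -0.30358787])}
top {'fx': 488.91426802043065, 'fy': 488.91426802043065, 'cx': 277.6885476585526, 'cy': 216.4726851249602, 'k1': -0.08040121514306421, 'eye': array([ 455.9956584 , -104.33130623, 1364.95412648]), 'attitude': array([-3.02870583,  0.01306439, -1.55434636])}
side {'fx': 485.0041334824317, 'fy': 485.0041334824317, 'cx': 276.8493432900797, 'cy': 212.08415477350397, 'k1': -0.037035284979801526, 'eye': array([-111.28265541,  697.42694082,  748.02027884]), 'attitude': array([-2.09180716e+00,  1.09877169e-03, -2.41858203e+00])}
```

View pics/top0.png

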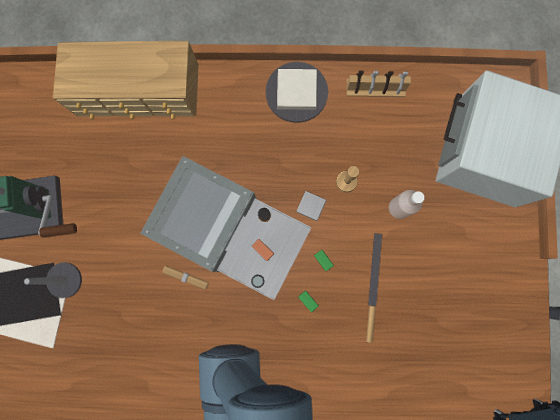

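View pics/side0.png

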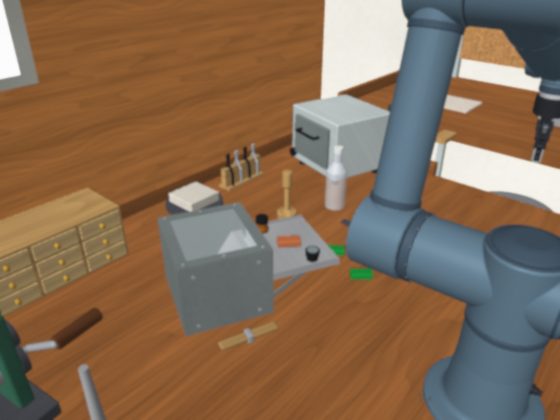

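The top view shows the box with its tray at (265,245), the copper bar at (263,250), one dark round item at (264,214) and another at (258,281). I'll enlarge the tray area and measure.

```bash
cat > h.py <<'E'
import numpy as np,cv2
from scipy.spatial.transform import Rotation as R
from cell import ctrl
def ray(n,uv,p=None):
    p=p or ctrl.camera_params(n)
    K=np.array([[p['fx'],0,p['cx']],[0,p['fy'],p['cy']],[0,0,1]])
    x=cv2.undistortPoints(np.float64(uv).reshape(-1,1,2),K,np.array([p['k1'],0,0,0,0.])).reshape(-1,2)
    d=np.c_[x,np.ones(len(x))]@R.from_euler('xyz',p['attitude']).as_matrix().T
    return np.array(p['eye']),d
def plane(n,uv,z,p=None):
    e,d=ray(n,uv,p); return (e+d*((z-e[2])/d[:,2])[:,None])
def proj(n,X,p=None):
    p=p or ctrl.camera_params(n)
    c=(np.atleast_2d(X)-p['eye'])@R.from_euler('xyz',p['attitude']).as_matrix()
    x=c[:,:2]/c[:,2:];x=x*(1+p['k1']*(x**2).sum(1))[:,None]
    return x*[p['fx'],p['fy']]+[p['cx'],p['cy']]
def copper(im,lo=(3,110,90),hi=(14,255,255)):
    return cv2.inRange(cv2.cvtColor(im,cv2.COLOR_BGR2HSV),lo,hi)
E
python3 - <<'E'
from h import *
im=cv2.imread('pics/top0.png')
print(cv2.cvtColor(im,cv2.COLOR_BGR2HSV)[250,263],cv2.cvtColor(im,cv2.COLOR_BGR2HSV)[320,230])
c=im[150:305,135:320]
cv2.imwrite('pics/crop.png',cv2.resize(c,None,fx=4,fy=3.8,interpolation=cv2.INTER_CUBIC)) if 0 else cv2.imwrite('pics/crop.png',cv2.resize(im[150:300,135:320],None,fx=4,fy=4,interpolation=cv2.INTER_CUBIC))
m=copper(im);m[:225]=0;m[275:]=0;m[:,:235]=0;m[:,290:]=0
k=max(cv2.findContours(m,0,1)[0],key=cv2.contourArea)
r=cv2.minAreaRect(k);print(r)
b=plane('top',cv2.boxPoints(r),118);print(b.round(1),b.mean(0))
E
```

```text
[ 10 135 182] [ 12 137 140]
((262.5000305175781, 249.50003051757812), (21.21320343017578, 9.899494171142578), 45.0)
[[521.5 -20.1 118. ]
 [539.7 -37.6 118. ]
 [502.  -76.6 118. ]
 [484.  -59.1 118. ]] [511.80616036 -48.35346281 118.        ]
```

View pics/crop.png

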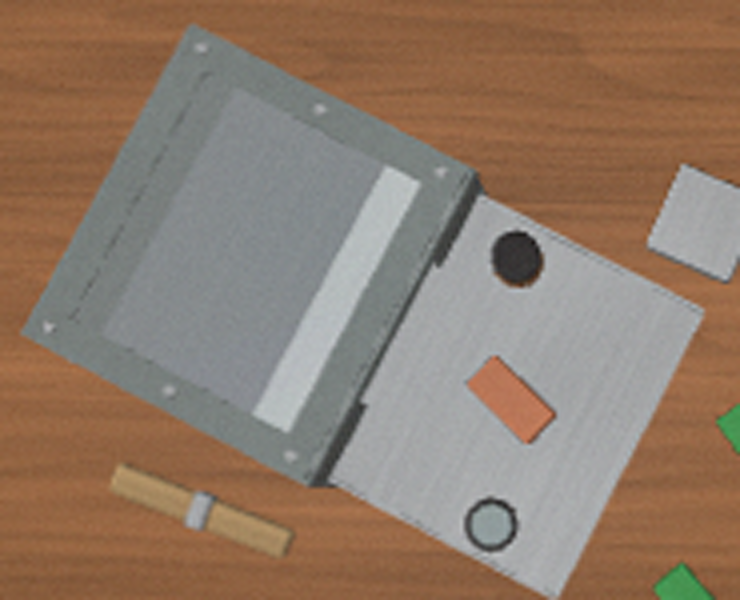

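The crop shows the lid, the mouth notches at crop (440,265)/(362,405), the jar at (517,258), the loupe at (491,524) and the bar with corners (495,355),(555,414),(528,443),(467,384). Next I fit the box frame.

```bash
cat >> h.py <<'E'
def crop2px(c): return np.array([135,150])+(np.float64(c)+.5)/4-.5
E
python3 - <<'E'
from h import *
lid=plane('top',crop2px([(474,172),(312,486),(22,332),(192,25)]),175)
tr=plane('top',crop2px([(704,311),(556,600)]),103)
bar=plane('top',crop2px([(495,355),(555,414),(528,443),(467,384)]),118)
# box coords: lid corners right-front,left-front,left-back,right-back (box y to left of x)
P=np.r_[lid,tr][:,:2]; B=np.array([(-3,-110),(-3,110),(197,110),(197,-110),(-169,-105),(-169,105)],float)
for s in(1,):
    Bc=B-B.mean(0);Pc=P-P.mean(0)
    a=np.arctan2((Bc[:,0]*Pc[:,1]-Bc[:,1]*Pc[:,0]).sum(),(Bc*Pc).sum())
    Rm=np.array([[np.cos(a),-np.sin(a)],[np.sin(a),np.cos(a)]]);t=P.mean(0)-Rm@B.mean(0)
    print('yaw',a,np.degrees(a),'orig',t);print((B@Rm.T+t-P).round(1))
np.save('box.npy',[a,*t])
tb=lambda X:(np.atleast_2d(X)[:,:2]-t)@Rm
print('lid/tray in box',tb(np.r_[lid,tr]).round(1).tolist())
print('bar',tb(bar).round(1).tolist(),tb(bar.mean(0)).round(1))
for n,c,z in(('jar',(517,258),142),('loupe',(491,524),126)):print(n,tb(plane('top',crop2px([c]),z)).round(1))
s=ctrl.observe();p=ctrl.camera_params('wrist')
print('wristcam in tool',(np.array(p['eye'])-s['eef_pos'])@R.from_euler('xyz',s['eef_rot']).as_matrix(),p['attitude'])
# side-view check of box origin: top front edge
print('proj side lid', proj('side',np.c_[B[:4]@Rm.T+t,[175]*4]).round(0).tolist())
E
```

```text
yaw 1.1076581196956408 63.46413540195678 orig [553.81238779  25.89383155]
[[ 2.  -0.9]
 [-0.6  3.1]
 [-2.1 -0.7]
 [ 0.6 -0.8]
 [ 0.6 -0.9]
 [-0.5  0.2]]
lid/tray in box [[-3.1, -107.8], [-5.5, 108.1], [198.5, 108.4], [197.4, -109.1], [-168.4, -104.0], [-169.0, 104.5]]
bar [[-62.7, -15.9], [-114.1, -0.2], [-107.4, 24.1], [-55.4, 8.8]] [[-84.9   4.2]]
jar [[-48.4 -75.6]]
loupe [[-110.6   80. ]]
wristcam in tool [  76.04739126   -0.31568287 -162.36921496] [ 2.83751135e+00  2.09129251e-03 -1.33438913e+00]
proj side lid [[239.0, 202.0], [272.0, 249.0], [178.0, 271.0], [158.0, 218.0]]
```

```bash
cat > st.py <<'E'
from h import *
a,*t=np.load('box.npy')
def show():
    s=ctrl.observe();d=s['eef_pos'][:2]-t;c,n=np.cos(a),np.sin(a);f=s['contact_force']
    print('t%.2f box x %.1f y %.1f z %.1f yawerr %.2f deg  Fbox %.1f %.1f %.1f w %.1f'%(s['time_s'],c*d[0]+n*d[1],-n*d[0]+c*d[1],s['eef_pos'][2],np.degrees(s['eef_rot'][2]-a),c*f[0]+n*f[1],-n*f[0]+c*f[1],f[2],s['width']),s['eef_rot'].round(4))
show()
E
python3 -m jog '[[[0,0,0],-7.13,0],[[0,0,0],-7.13,0],[[0,0,0],-7.13,0],[[0,0,0],-7.13,0],[[0,0,0],-7.13,0],[[0,0,0],-7.13,0],[[0,0,0],-7.13,0],[[0.02,0,0],0,0],[[0.03,0,0],0,0],[[0.03,0,0],0,0]]' 20
python3 -m jog '[[[0.035,0.005,0],0,0],[[0.035,0.005,0],0,0],[[0.035,0.005,0],0,0],[[0.035,0.005,0],0,0],[[0.035,0.005,0],0,0],[[0.035,0.005,0],0,0],[[0.035,0.005,0],0,0],[[0.035,0.005,0],0,0],[[0.035,0.005,0],0,0],[[0.035,0.005,0],0,0]]'
python3 st.py
```

```text
time_s: 0.93
eef_pos: [187.6, -559.5, 211.0]
eef_rot: [-3.141, -0.001, 1.106]
contact_force: [0.2, -0.1, 1.0]
width: -0.2
time_s: 1.77
eef_pos: [389.5, -268.0, 211.5]
eef_rot: [-3.141, -0.0, 1.107]
contact_force: [0.3, -0.3, -1.4]
width: -0.0
t1.77 box x -336.4 y 15.7 z 211.5 yawerr -0.06 deg  Fbox -0.1 -0.3 -1.4 w -0.0 [-3.1413e+00 -2.0000e-04  1.1067e+00]
```

```bash
python3 -m jog '[[[0.03,0.002,0],0,0],[[0.03,0.002,0],0,0],[[0.03,0.002,0],0,0],[[0.03,0.002,0],0,0],[[0.03,0,0],0,0],[[0.02,0,0],0,0],[[0,0,0],0,0],[[0,0,0.02],0,0],[[0,0,0.02],0,0],[[0,0,0],0,0]]'
python3 st.py
python3 - <<'E'
from h import *
cv2.imwrite('pics/w1.png',ctrl.get_image('wrist'))
E
```

```text
time_s: 2.6
eef_pos: [469.4, -120.5, 167.6]
eef_rot: [-3.134, 0.0, 1.107]
contact_force: [-1.4, -0.0, 0.3]
width: -0.1
t2.60 box x -168.7 y 10.1 z 167.6 yawerr -0.05 deg  Fbox -0.6 1.2 0.3 w -0.1 [-3.1336e+00  2.0000e-04  1.1067e+00]
```

View pics/w1.png

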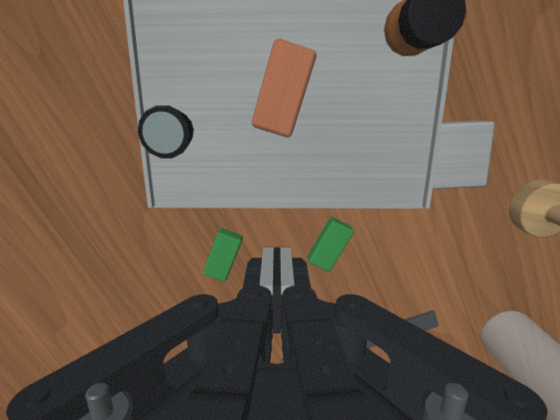

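The wrist view looks along the push direction: bar top at (280,40),(316,52),(290,136),(253,122), front tray corners at (150,208),(430,208). The fingers are closed at (276,265). I'll cross-check the box frame with this.

```bash
python3 - <<'E'
from h import *
a,*t=np.load('box.npy');Rm=np.array([[np.cos(a),-np.sin(a)],[np.sin(a),np.cos(a)]])
tb=lambda X:((np.atleast_2d(X)[:,:2]-t)@Rm).round(1).tolist()
print('front tray edge',tb(plane('wrist',[(152,208),(430,208)],100)))
print('rims',tb(plane('wrist',[(149,208),(128,10),(432,208),(451,40)],106)))
print('bar',tb(plane('wrist',[(280,40),(316,52),(290,136),(253,122)],118)))
E
python3 st.py
```

```text
front tray edge [[-169.2, 106.5], [-168.9, -108.7]]
rims [[-167.2, 106.3], [-34.2, 104.6], [-166.9, -107.1], [-51.8, -103.6]]
bar [[-54.7, 7.7], [-61.5, -14.6], [-112.8, 0.9], [-103.7, 25.3]]
t2.65 box x -168.8 y 9.0 z 169.6 yawerr -0.07 deg  Fbox 0.2 0.1 1.1 w 0.1 [-3.1362e+00  1.0000e-04  1.1064e+00]
```

```bash
python3 -m jog '[[[0,0,0.013],0,0],[[0,0,0.013],0,0],[[0,0,0.013],0,0],[[0,0,0.0125],0,0],[[0,0,0],0,0],[[0.01,0,0],0,0],[[0.01,0,0],0,0],[[0.01,0,0],0,0],[[0.008,0,0],0,0],[[0,0,0],0,0]]'
python3 st.py
python3 -m jog '[[[0.004,0,0],0,0],[[0.004,0,0],0,0],[[0.004,0,0],0,0],[[0.004,0,0],0,0],[[0.004,0,0],0,0],[[0.004,0,0],0,0],[[0.004,0,0],0,0],[[0.004,0,0],0,0],[[0.004,0,0],0,0],[[0,0,0],0,0]]'
python3 st.py;python3 - <<'E'
from h import *
cv2.imwrite('pics/w2.png',ctrl.get_image('wrist'))
E
```

```text
time_s: 3.48
eef_pos: [490.3, -86.0, 121.1]
eef_rot: [3.14, -0.0, 1.109]
contact_force: [-0.5, -0.4, 0.3]
width: 0.3
t3.48 box x -128.5 y 6.9 z 121.1 yawerr 0.09 deg  Fbox -0.6 0.2 0.3 w 0.3 [ 3.1403e+00 -4.0000e-04  1.1092e+00]
time_s: 4.32
eef_pos: [505.5, -54.6, 120.3]
eef_rot: [-3.142, -0.0, 1.108]
contact_force: [-0.1, 0.2, 0.6]
width: 0.2
t4.32 box x -93.6 y 7.2 z 120.3 yawerr -0.01 deg  Fbox 0.1 0.1 0.6 w 0.2 [-3.1416e+00 -1.0000e-04  1.1075e+00]
```

View pics/w2.png

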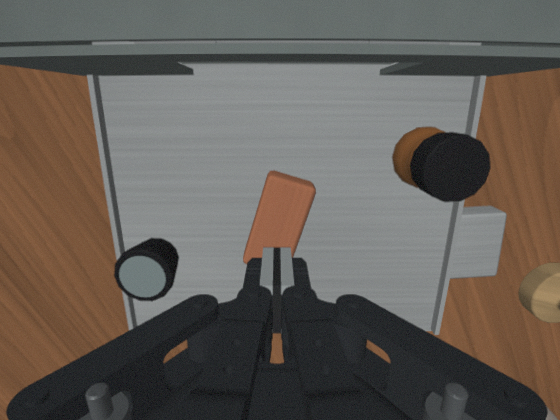

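The bar is still slanted, with front corners at (272,171),(315,186) and left rear at (244,262). I'll check its pose and whether it moved.

```bash
python3 - <<'E'
from h import *
a,*t=np.load('box.npy');Rm=np.array([[np.cos(a),-np.sin(a)],[np.sin(a),np.cos(a)]])
tb=lambda X:((np.atleast_2d(X)[:,:2]-t)@Rm).round(1).tolist()
im=cv2.imread('pics/w2.png')
m=copper(im,(3,120,100));m[:150]=0;m[300:]=0;m[:,:225]=0;m[:,340:]=0
k=max(cv2.findContours(m,0,1)[0],key=cv2.contourArea)
print(cv2.approxPolyDP(k,4,True).reshape(-1,2).tolist())
print('bar',tb(plane('wrist',[(271,171),(316,186),(244,260)],118)))
print('plate bottom corners',tb(plane('wrist',[(193,71),(381,73)],154)), tb(plane('wrist',[(193,71),(381,73)],100)))
e=ctrl.observe()['eef_pos'];print('tip px',proj('wrist',[e+[11*np.cos(a),11*np.sin(a),-4]]))
E
python3 st.py
```

```text
[[309, 182], [268, 174], [245, 262], [260, 257], [262, 246], [290, 246], [292, 254], [314, 193]]
bar [[-51.4, 10.7], [-59.5, -13.3], [-103.5, 26.5]]
plate bottom corners [[-5.4, 39.4], [-6.1, -31.8]] [[-0.4, 52.7], [-1.3, -48.4]]
tip px [[277.59731207 225.61021272]]
t4.37 box x -93.9 y 7.2 z 120.3 yawerr -0.01 deg  Fbox 0.1 0.4 0.3 w 0.1 [-3.1416e+00  1.0000e-04  1.1075e+00]
```

The bar has barely moved, though the fingers reach its rear. The tips may be above it, so I'll look from the side.

Run:
```python
from h import *
im=ctrl.get_image('side');a,*t=np.load('box.npy')
e=ctrl.observe()['eef_pos']
print('tcp,tip px',proj('side',[e,e-[0,0,8]]).round(1).tolist())
print('wrist row246 at z', [plane('wrist',[(277,246)],z)[0].round(1).tolist() for z in (112,118,124)], e)
cv2.imwrite('pics/s2.png',cv2.resize(im[190:290,230:360],None,fx=5,fy=5,interpolation=cv2.INTER_CUBIC))
```

```text
tcp,tip px [[292.0, 237.5], [292.0, 240.3]]
wrist row246 at z [[503.5, -58.1, 112.0], [504.7, -55.6, 118.0], [506.0, -53.1, 124.0]] [505.34770315 -55.0744754  120.26295022]
```

View pics/s2.png

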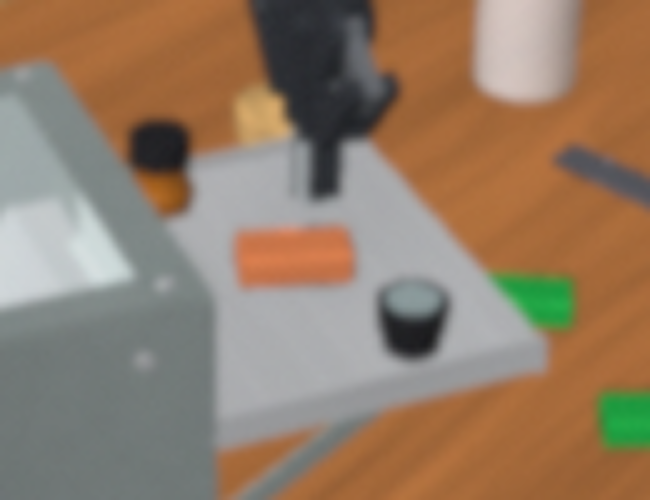

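The tips float above the bar. Side and wrist views both put the shut fingertips at z≈143 with the TCP at 120, so they sit about 31 mm farther back than stated. I'll back off, come down step by step and recheck.

```bash
python3 -m jog '[[[-0.012,0,0],0,0],[[-0.012,0,0],0,0],[[-0.012,0,0],0,0],[[-0.008,0,0],0,0],[[0,0,0],0,0],[[0,0,0.008],0,0],[[0,0,0.008],0,0],[[0,0,0.006],0,0],[[0,0,0],0,0],[[0,0,0],0,0]]'
python3 st.py
python3 -m jog '[[[0,0,0.002],0,0],[[0,0,0.002],0,0],[[0,0,0.002],0,0],[[0,0,0.002],0,0],[[0,0,0.001],0,0],[[0,0,0],0,0],[[0,0,0],0,0],[[0,0,0],0,0],[[0,0,0],0,0],[[0,0,0],0,0]]'
python3 st.py;python3 - <<'E'
from h import *
w=ctrl.get_image('wrist')[120:400,130:430];s=ctrl.get_image('side')[190:290,230:360]
e=ctrl.observe()['eef_pos'];print(e,proj('side',[e+[0,0,23],e+[0,0,15]]))
cv2.imwrite('pics/c3.png',np.hstack([cv2.resize(w,(428,400)),cv2.resize(s,(370,400),interpolation=2)]))
E
```

```text
time_s: 5.25
eef_pos: [485.1, -94.0, 97.4]
eef_rot: [-3.14, 0.0, 1.107]
contact_force: [-0.8, -0.6, -0.1]
width: 0.0
t5.25 box x -137.9 y 7.9 z 97.4 yawerr -0.01 deg  Fbox -0.9 0.5 -0.1 w 0.0 [-3.1397  0.      1.1075]
time_s: 6.08
eef_pos: [485.7, -94.6, 89.4]
eef_rot: [3.141, 0.0, 1.107]
contact_force: [1.0, 0.2, -0.0]
width: -0.1
t6.08 box x -138.2 y 7.1 z 89.4 yawerr -0.04 deg  Fbox 0.6 -0.8 -0.0 w -0.1 [3.1414 0.     1.1069]
[485.67017485 -94.60609829  89.38125737] [[308.70850146 236.46018947]
 [308.6037408  239.23324717]]
```

View pics/c3.png

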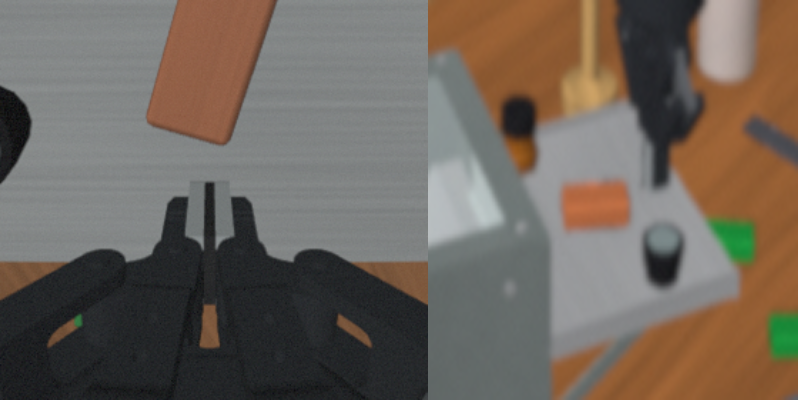

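The tip is now at z≈112 and behind the bar, in both views. I'll go 2 mm lower and push.

```bash
python3 -m jog '[[[0.003,0,0.002],0,0],[[0.004,0,0],0,0],[[0.004,0,0],0,0],[[0.003,0,0],0,0],[[0.003,0,0],0,0],[[0.003,0,0],0,0],[[0.003,0,0],0,0],[[0.003,0,0],0,0],[[0.003,0,0],0,0],[[0.003,0,0],0,0]]'
python3 st.py
python3 -m jog '[[[0.003,0,0],0,0],[[0.003,0,0],0,0],[[0.003,0,0],0,0],[[0.003,0,0],0,0],[[0.003,0,0],0,0],[[0.003,0,0],0,0],[[0.003,0,0],0,0],[[0.003,0,0],0,0],[[0.002,0,0],0,0],[[0,0,0],0,0]]'
python3 st.py;python3 - <<'E'
from h import *
a,*t=np.load('box.npy');Rm=np.array([[np.cos(a),-np.sin(a)],[np.sin(a),np.cos(a)]])
im=ctrl.get_image('wrist')
m=copper(im,(3,120,100));m[300:]=0;m[:,:200]=0;m[:,370:]=0
k=max(cv2.findContours(m,0,1)[0],key=cv2.contourArea)
q=cv2.approxPolyDP(k,4,True).reshape(-1,2);print(q.tolist())
print(((plane('wrist',q,118)[:,:2]-t)@Rm).round(1).tolist())
w=im[0:400,130:430];s=ctrl.get_image('side')[190:290,230:360]
cv2.imwrite('pics/c4.png',np.hstack([cv2.resize(w,(400,533)),cv2.resize(s,(400,533),interpolation=2)]))
E
```

```text
time_s: 7.02
eef_pos: [500.0, -65.7, 87.3]
eef_rot: [-3.142, 0.0, 1.107]
contact_force: [0.2, -1.6, -0.1]
width: 0.2
t7.02 box x -106.0 y 7.2 z 87.3 yawerr -0.05 deg  Fbox -1.3 -0.9 -0.1 w 0.2 [-3.1415  0.      1.1069]
time_s: 7.85
eef_pos: [511.8, -42.2, 87.4]
eef_rot: [3.142, -0.0, 1.107]
contact_force: [-0.1, -0.3, -0.3]
width: 0.2
t7.85 box x -79.7 y 7.2 z 87.4 yawerr -0.02 deg  Fbox -0.3 -0.1 -0.3 w 0.2 [ 3.1416e+00 -4.0000e-04  1.1072e+00]
[[234, 127], [229, 132], [231, 244], [285, 249], [292, 130]]
[[-12.4, 25.0], [-14.4, 27.1], [-64.2, 28.4], [-66.7, 3.9], [-13.6, 1.5]]
```

View pics/c4.png

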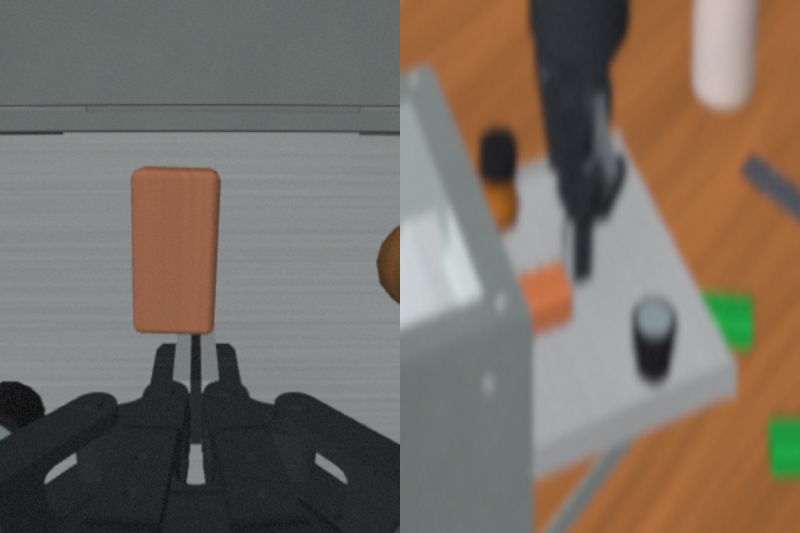

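The bar is square to the mouth with its centre at y≈15, while the fingers are at y≈7. The tips are narrower than the bar, so I'll back off a little, shift left 8 mm and open about 10 mm for a wider two-tip push.

```bash
python3 -m jog '[[[-0.005,0,0],0,0],[[0,-0.004,0],0,0.12],[[0,-0.0043,0],0,0.12],[[0,0,0.001],0,0.12],[[0.004,0,0],0,0.12],[[0.003,0,0],0,0.12],[[0.003,0,0],0,0.12],[[0.003,0,0],0,0.12],[[0.003,0,0],0,0.12],[[0.003,0,0],0,0.12]]'
python3 st.py
python3 -m jog '[[[0.003,0,0],0,0.12],[[0.003,0,0],0,0.12],[[0.003,0,0],0,0.12],[[0.003,0,0],0,0.12],[[0.003,0,0],0,0.12],[[0.003,0,0],0,0.12],[[0.002,0,0],0,0.12],[[0.002,0,0],0,0.12],[[0,0,0],0,0.12],[[0,0,0],0,0.12]]'
python3 st.py;python3 - <<'E'
from h import *
a,*t=np.load('box.npy');Rm=np.array([[np.cos(a),-np.sin(a)],[np.sin(a),np.cos(a)]])
im=ctrl.get_image('wrist')
m=copper(im,(3,120,100));m[300:]=0;m[:,:200]=0;m[:,370:]=0
k=max(cv2.findContours(m,0,1)[0],key=cv2.contourArea)
q=cv2.approxPolyDP(k,4,True).reshape(-1,2);print(q.tolist())
print(((plane('wrist',q,118)[:,:2]-t)@Rm).round(1).tolist())
w=im[0:400,130:430];s=ctrl.get_image('side')[190:290,230:360]
cv2.imwrite('pics/c5.png',np.hstack([cv2.resize(w,(400,533)),cv2.resize(s,(400,533),interpolation=2)]))
E
```

```text
time_s: 8.78
eef_pos: [510.6, -26.2, 86.3]
eef_rot: [-3.142, 0.0, 1.107]
contact_force: [-0.9, -0.6, 0.8]
width: 10.1
t8.78 box x -65.9 y 15.4 z 86.3 yawerr -0.03 deg  Fbox -0.9 0.5 0.8 w 10.1 [-3.1415e+00  2.0000e-04  1.1071e+00]
time_s: 9.62
eef_pos: [520.4, -6.5, 86.3]
eef_rot: [3.141, -0.001, 1.107]
contact_force: [-0.9, -0.4, -0.7]
width: 10.1
t9.62 box x -43.9 y 15.4 z 86.3 yawerr -0.04 deg  Fbox -0.7 0.6 -0.7 w 10.1 [ 3.1414e+00 -6.0000e-04  1.1069e+00]
[[249, 245], [252, 250], [289, 251], [307, 246]]
[[-28.3, 28.4], [-30.8, 27.1], [-31.3, 10.3], [-28.8, 2.2]]
```

View pics/c5.png

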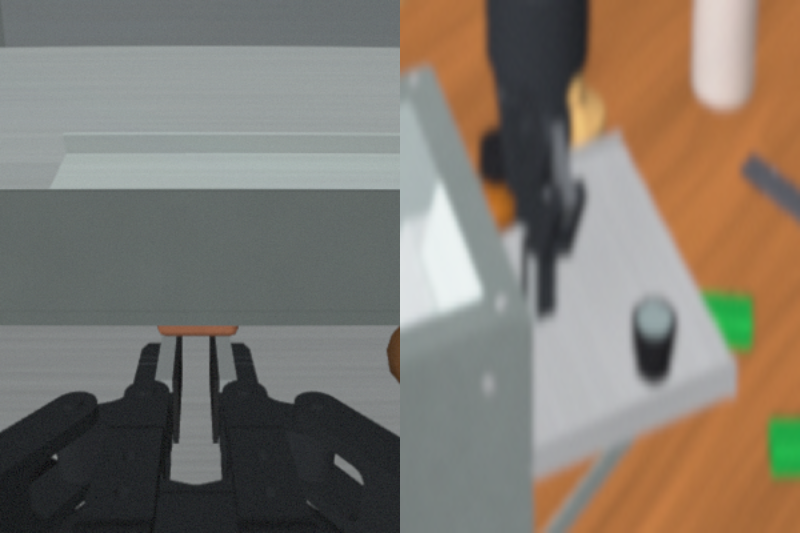

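The push stays square, with the bar's rear at x≈-31 and both tips on it. I'll continue in smaller steps and watch the force.

```bash
python3 -m jog '[[[0.002,0,0],0,0.12],[[0.002,0,0],0,0.12],[[0.002,0,0],0,0.12],[[0.002,0,0],0,0.12],[[0.002,0,0],0,0.12],[[0.002,0,0],0,0.12],[[0.002,0,0],0,0.12],[[0.002,0,0],0,0.12],[[0.002,0,0],0,0.12],[[0,0,0],0,0.12]]'
python3 st.py
python3 -m jog '[[[0.001,0,0],0,0.12],[[0.001,0,0],0,0.12],[[0.001,0,0],0,0.12],[[0.001,0,0],0,0.12],[[0.001,0,0],0,0.12],[[0.001,0,0],0,0.12],[[0,0,0],0,0.12],[[0,0,0],0,0.12],[[0,0,0],0,0.12],[[0,0,0],0,0.12]]'
python3 st.py;python3 - <<'E'
from h import *
w=ctrl.get_image('wrist');t=ctrl.get_image('top')[190:260,200:290]
cv2.imwrite('pics/c6.png',np.hstack([cv2.resize(w[100:400,130:430],(400,400)),cv2.resize(t,(400,400),interpolation=2)]))
E
```

```text
time_s: 10.55
eef_pos: [528.6, 9.8, 86.3]
eef_rot: [3.141, -0.001, 1.107]
contact_force: [-0.0, -0.4, -0.0]
width: 10.5
t10.55 box x -25.7 y 15.4 z 86.3 yawerr -0.03 deg  Fbox -0.4 -0.2 -0.0 w 10.5 [ 3.1414e+00 -6.0000e-04  1.1071e+00]
time_s: 11.38
eef_pos: [531.1, 14.9, 86.2]
eef_rot: [3.142, -0.0, 1.107]
contact_force: [-0.2, -0.2, -0.8]
width: 10.3
t11.38 box x -20.0 y 15.4 z 86.2 yawerr -0.05 deg  Fbox -0.3 0.1 -0.8 w 10.3 [ 3.1416e+00 -5.0000e-04  1.1068e+00]
```

View pics/c6.png

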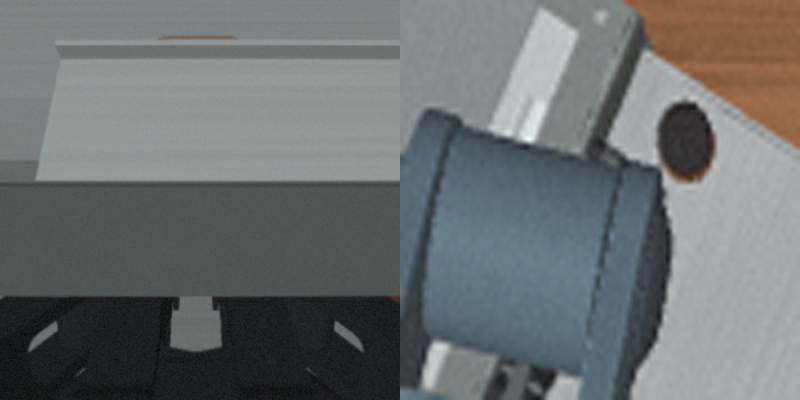

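Through the lid window the wrist view shows the flap lifted and the bar's front peeking past its edge at crop (198,37). I'll go on at about 1 mm per step.

```bash
cat > cop.py <<'E'
from h import *
w=ctrl.get_image('wrist');m=copper(w,(3,100,60));m[200:]=0;m[:,:200]=0;m[:,380:]=0
ys,xs=np.nonzero(m);print('copper px',len(ys),(ys.min(),ys.max(),xs.min(),xs.max()) if len(ys) else '')
E
python3 -m jog '[[[0.001,0,0],0,0.12],[[0,0,0],0,0.12],[[0.001,0,0],0,0.12],[[0,0,0],0,0.12],[[0.001,0,0],0,0.12],[[0,0,0],0,0.12],[[0,0,0],0,0.12],[[0,0,0],0,0.12],[[0,0,0],0,0.12],[[0,0,0],0,0.12]]'
python3 st.py; python3 cop.py
python3 -m jog '[[[0.001,0,0],0,0.12],[[0,0,0],0,0.12],[[0.001,0,0],0,0.12],[[0,0,0],0,0.12],[[0,0,0],0,0.12],[[0,0,0],0,0.12],[[0,0,0],0,0.12],[[0,0,0],0,0.12],[[0,0,0],0,0.12],[[0,0,0],0,0.12]]'
python3 st.py; python3 cop.py
```

```text
time_s: 12.32
eef_pos: [531.4, 15.8, 86.2]
eef_rot: [-3.14, 0.004, 1.107]
contact_force: [-6.2, -9.6, 3.6]
width: 10.3
t12.32 box x -19.0 y 15.5 z 86.2 yawerr -0.04 deg  Fbox -11.4 1.2 3.6 w 10.3 [-3.1404  0.0036  1.107 ]
copper px 0 
time_s: 13.2
eef_pos: [531.3, 15.5, 86.2]
eef_rot: [-3.139, 0.008, 1.107]
contact_force: [-12.0, -19.2, 6.7]
width: 10.0
t13.20 box x -19.4 y 15.5 z 86.2 yawerr -0.03 deg  Fbox -22.5 2.1 6.7 w 10.0 [-3.1394  0.0082  1.1071]
copper px 0
```

The knuckles press against the plate, about 22 N and rising. I'll back off, then see whether the bar fell.

```bash
python3 -m jog '[[[-0.002,0,0],0,0.12],[[-0.002,0,0],0,0.12],[[-0.002,0,0],0,0.12],[[0,0,0],0,0.12],[[0,0,0],0,0.12],[[0,0,0],0,0.12],[[0,0,0],0,0.12],[[0,0,0],0,0.12],[[0,0,0],0,0.12],[[0,0,0],0,0.12]]'
python3 st.py
python3 - <<'E'
from h import *
w=ctrl.get_image('wrist')
cv2.imwrite('pics/c7.png',cv2.resize(w[0:420,80:480],(640,600)) if 0 else w)
E
```

```text
time_s: 14.08
eef_pos: [530.6, 13.9, 86.3]
eef_rot: [3.142, -0.0, 1.107]
contact_force: [-0.5, 0.1, 0.2]
width: 10.4
t14.08 box x -21.1 y 15.4 z 86.3 yawerr -0.03 deg  Fbox -0.1 0.5 0.2 w 10.4 [ 3.1416 -0.      1.107 ]
```

View pics/c7.png

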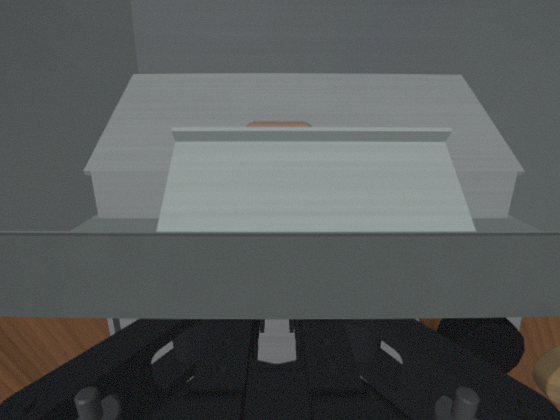

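The sliver at rows 121–127, columns 245–310, is still there. The bar rests on the sill with its rear at about -7 mm, and the fingers are stopped by the plate edge. I'll raise the fingers about 5 mm and shut them so their slimmer part faces the edge and the push acts higher on the bar.

```bash
cat > cop.py <<'E'
from h import *
w=ctrl.get_image('wrist');h=cv2.cvtColor(w,cv2.COLOR_BGR2HSV);m=cv2.inRange(h,(2,70,60),(16,255,255));m[230:]=0;m[:,:200]=0;m[:,360:]=0
ys,xs=np.nonzero(m);print('copper px',len(ys),(ys.min(),ys.max(),xs.min(),xs.max()) if len(ys) else '')
g=w[60:232,230].astype(int).sum(1);d=abs(np.diff(g));print('edges rows',[(60+int(i),int(d[i])) for i in np.argsort(-d)[:6]])
s=ctrl.observe();print('torque',s['ft_torque'].round(2))
E
python3 - <<'E'
import cv2;w=cv2.imread('pics/c7.png');print(cv2.cvtColor(w,cv2.COLOR_BGR2HSV)[122:128:2,278])
E
python3 -m jog '[[[-0.004,0,0],0,0.12],[[0,0,-0.0025],0,0],[[0,0,-0.0025],0,0],[[0,0,0],0,0],[[0.002,0,0],0,0],[[0.002,0,0],0,0],[[0.002,0,0],0,0],[[0,0,0],0,0],[[0,0,0],0,0],[[0,0,0],0,0]]'
python3 st.py; python3 cop.py
python3 -m jog '[[[0.001,0,0],0,0],[[0,0,0],0,0],[[0,0,0],0,0],[[0,0,0],0,0],[[0,0,0],0,0],[[0,0,0],0,0],[[0,0,0],0,0],[[0,0,0],0,0],[[0,0,0],0,0],[[0,0,0],0,0]]'
python3 st.py; python3 cop.py
```

```text
[[ 10  60 120]
 [ 11  67 129]
 [ 13  45 135]]
time_s: 14.97
eef_pos: [531.4, 15.7, 91.2]
eef_rot: [-3.141, -0.0, 1.107]
contact_force: [0.2, 0.6, 0.1]
width: -0.2
t14.97 box x -19.1 y 15.5 z 91.2 yawerr -0.04 deg  Fbox 0.6 0.1 0.1 w -0.2 [-3.1414 -0.      1.107 ]
copper px 81 (np.int64(127), np.int64(129), np.int64(251), np.int64(305))
edges rows [(76, 76), (230, 63), (134, 58), (144, 55), (135, 42), (143, 37)]
torque [-0.02  0.01  0.02]
time_s: 15.85
eef_pos: [531.8, 16.4, 91.3]
eef_rot: [-3.142, 0.0, 1.107]
contact_force: [-0.2, -2.2, 1.4]
width: 0.2
t15.85 box x -18.3 y 15.4 z 91.3 yawerr -0.04 deg  Fbox -2.1 -0.9 1.4 w 0.2 [-3.1416e+00  2.0000e-04  1.1070e+00]
copper px 137 (np.int64(128), np.int64(131), np.int64(249), np.int64(307))
edges rows [(146, 64), (136, 64), (78, 53), (77, 39), (147, 37), (133, 32)]
torque [-0.24  0.22  0.02]
```

```bash
python3 -m jog '[[[0.001,0,0],0,0],[[0,0,0],0,0],[[0,0,0],0,0],[[0,0,0],0,0],[[0,0,0],0,0],[[0,0,0],0,0],[[0,0,0],0,0],[[0,0,0],0,0],[[0,0,0],0,0],[[0,0,0],0,0]]'
python3 st.py; python3 cop.py
python3 - <<'E'
from h import *
s=ctrl.observe();f=s['contact_force'];m=s['ft_torque'];a=np.load('box.npy')[0]
X=np.array([np.cos(a),np.sin(a),0]);Y=np.array([-np.sin(a),np.cos(a),0])
print('Fx',f@X,'Fz',f[2],'My',m@Y,'Mx',m@X,'lever mm',1000*(m@Y)/(f@X))
E
```

```text
time_s: 16.73
eef_pos: [532.4, 17.3, 91.4]
eef_rot: [3.141, 0.0, 1.107]
contact_force: [-1.8, -3.0, 2.0]
width: 0.3
t16.73 box x -17.3 y 15.3 z 91.4 yawerr -0.04 deg  Fbox -3.5 0.3 2.0 w 0.3 [3.1415e+00 1.0000e-04 1.1069e+00]
copper px 267 (np.int64(128), np.int64(134), np.int64(248), np.int64(306))
edges rows [(139, 76), (149, 74), (79, 62), (148, 39), (80, 38), (135, 32)]
torque [-0.5   0.24 -0.08]
Fx -3.200671678529134 Fz 2.975978522226219 My 0.5569380307223172 Mx -0.014545369648727534 lever mm -174.00661069312102
```

It is advancing again: 3 N, and the copper sliver is growing. Fz is up, so the rear may be starting to lift. I'll continue.

```bash
python3 -m jog '[[[0.001,0,0],0,0],[[0,0,0],0,0],[[0,0,0],0,0],[[0,0,0],0,0],[[0,0,0],0,0],[[0,0,0],0,0],[[0,0,0],0,0],[[0,0,0],0,0],[[0,0,0],0,0],[[0,0,0],0,0]]'
python3 st.py; python3 cop.py
python3 -m jog '[[[0.001,0,0],0,0],[[0,0,0],0,0],[[0,0,0],0,0],[[0,0,0],0,0],[[0,0,0],0,0],[[0,0,0],0,0],[[0,0,0],0,0],[[0,0,0],0,0],[[0,0,0],0,0],[[0,0,0],0,0]]'
python3 st.py; python3 cop.py
```

```text
time_s: 17.62
eef_pos: [532.4, 17.4, 91.4]
eef_rot: [-3.141, 0.002, 1.107]
contact_force: [-4.3, -6.7, 3.9]
width: -0.2
t17.62 box x -17.1 y 15.3 z 91.4 yawerr -0.04 deg  Fbox -7.9 0.8 3.9 w -0.2 [-3.1413e+00  1.8000e-03  1.1069e+00]
copper px 264 (np.int64(128), np.int64(135), np.int64(247), np.int64(305))
edges rows [(149, 61), (79, 59), (140, 58), (139, 50), (136, 46), (150, 41)]
torque [-0.87  0.48  0.  ]
time_s: 18.5
eef_pos: [532.6, 17.5, 91.6]
eef_rot: [-3.141, 0.004, 1.107]
contact_force: [-7.2, -11.2, 5.9]
width: -0.3
t18.50 box x -16.9 y 15.2 z 91.6 yawerr -0.04 deg  Fbox -13.2 1.5 5.9 w -0.3 [-3.1412  0.0035  1.107 ]
copper px 283 (np.int64(127), np.int64(135), np.int64(247), np.int64(307))
edges rows [(150, 66), (79, 59), (140, 58), (80, 44), (141, 36), (149, 34)]
torque [-1.29  0.76 -0.02]
```

The stop is a sloping contact with the plate's edge, so raising yields forward travel. I'll creep up 2–3 mm while still pressing forward; the upward rub on the bar's rear also helps tip it.

```bash
python3 -m jog '[[[0,0,-0.0005],0,0],[[0,0,-0.0005],0,0],[[0,0,-0.0005],0,0],[[0,0,-0.0005],0,0],[[0,0,0],0,0],[[0,0,0],0,0],[[0,0,0],0,0],[[0,0,0],0,0],[[0,0,0],0,0],[[0,0,0],0,0]]'
python3 st.py; python3 cop.py
```

```text
time_s: 19.38
eef_pos: [533.3, 19.1, 93.4]
eef_rot: [3.141, 0.0, 1.107]
contact_force: [-1.9, -4.6, 2.3]
width: -0.2
t19.38 box x -15.3 y 15.3 z 93.4 yawerr -0.04 deg  Fbox -5.0 -0.4 2.3 w -0.2 [3.1413e+00 1.0000e-04 1.1070e+00]
copper px 529 (np.int64(128), np.int64(141), np.int64(248), np.int64(306))
edges rows [(146, 93), (155, 56), (83, 49), (142, 44), (82, 35), (156, 29)]
torque [-0.57  0.29  0.01]
```

```bash
python3 -m jog '[[[0.0005,0,-0.0005],0,0],[[0.0005,0,-0.0005],0,0],[[0,0,0],0,0],[[0,0,0],0,0],[[0,0,0],0,0],[[0,0,0],0,0],[[0,0,0],0,0],[[0,0,0],0,0],[[0,0,0],0,0],[[0,0,0],0,0]]'
python3 st.py; python3 cop.py
```

```text
time_s: 20.27
eef_pos: [533.1, 19.1, 93.6]
eef_rot: [-3.141, 0.002, 1.107]
contact_force: [-3.1, -9.4, 0.3]
width: 0.1
t20.27 box x -15.4 y 15.5 z 93.6 yawerr -0.04 deg  Fbox -9.8 -1.5 0.3 w 0.1 [-3.1411e+00  2.3000e-03  1.1069e+00]
copper px 574 (np.int64(128), np.int64(141), np.int64(249), np.int64(306))
edges rows [(82, 62), (83, 59), (146, 55), (155, 48), (142, 45), (145, 38)]
torque [-1.13  0.31 -0.04]
```

```bash
python3 -m jog '[[[0,0,-0.0005],0,0],[[0,0,-0.0005],0,0],[[0,0,0],0,0],[[0,0,0],0,0],[[0,0,0],0,0],[[0,0,0],0,0],[[0,0,0],0,0],[[0,0,0],0,0],[[0,0,0],0,0],[[0,0,0],0,0]]'
python3 st.py; python3 cop.py
python3 - <<'E'
from h import *
w=cv2.imread('pics/c7.png')[60:240,150:480];n=ctrl.get_image('wrist')[60:420,150:480];cv2.imwrite('pics/c8.png',cv2.resize(n,None,fx=1.6,fy=1.6,interpolation=2))
E
```

```text
time_s: 21.15
eef_pos: [532.5, 19.3, 94.0]
eef_rot: [-3.14, 0.002, 1.107]
contact_force: [-3.4, -8.3, -1.0]
width: 0.1
t21.15 box x -15.4 y 16.1 z 94.0 yawerr -0.04 deg  Fbox -9.0 -0.7 -1.0 w 0.1 [-3.1397e+00  2.4000e-03  1.1070e+00]
copper px 550 (np.int64(128), np.int64(141), np.int64(250), np.int64(308))
edges rows [(82, 65), (155, 53), (146, 49), (145, 46), (154, 36), (83, 34)]
torque [-1.05  0.32  0.02]
```

The finger is now against the plate's vertical face. I'll work out the bar's position from its visible front edge.

```bash
python3 - <<'E'
from h import *
a,*t=np.load('box.npy');Rm=np.array([[np.cos(a),-np.sin(a)],[np.sin(a),np.cos(a)]])
for z in(118,112):print(z,((plane('wrist',[(278,127.5),(250,131),(306,131)],z)[:,:2]-t)@Rm).round(1).tolist())
# plate/lid front-top edge, row ~231 at z=175
w=ctrl.get_image('wrist');g=w[200:330,278].astype(int).sum(1);d=abs(np.diff(g));r=[200+int(i) for i in np.argsort(-d)[:5]];print(r)
print(((plane('wrist',[(278,x) for x in r],175)[:,:2]-t)@Rm).round(1).tolist(),((plane('wrist',[(278,x) for x in r],154)[:,:2]-t)@Rm).round(1).tolist())
E
python3 st.py
```

```text
118 [[51.5, 16.0], [50.0, 28.0], [50.0, 4.1]]
112 [[51.0, 16.0], [49.5, 28.5], [49.5, 3.5]]
[318, 240, 241, 239, 319]
[[-0.9, 16.1], [25.0, 16.1], [24.7, 16.1], [25.3, 16.1], [-1.3, 16.1]] [[-17.1, 16.0], [15.5, 16.1], [15.2, 16.1], [15.9, 16.1], [-17.5, 16.0]]
t21.30 box x -15.4 y 16.1 z 94.0 yawerr -0.04 deg  Fbox -7.5 -0.7 -1.0 w 0.2 [-3.1396e+00  2.4000e-03  1.1070e+00]
```

The bar's middle is within 1–2 mm of the sill edge, the load is modest (9 N) and tilt compliance helps. I'll lean in slightly more, staying well below 40 N.

```bash
python3 -m jog '[[[0.0005,0,0],0,0],[[0.0005,0,0],0,0],[[0.0005,0,0],0,0],[[0.0003,0,0],0,0],[[0,0,0],0,0],[[0,0,0],0,0],[[0,0,0],0,0],[[0,0,0],0,0],[[0,0,0],0,0],[[0,0,0],0,0]]'
python3 st.py; python3 cop.py
```

```text
time_s: 22.13
eef_pos: [532.4, 19.2, 94.1]
eef_rot: [-3.139, 0.007, 1.107]
contact_force: [-8.8, -15.7, 1.2]
width: -0.1
t22.13 box x -15.6 y 16.2 z 94.1 yawerr -0.02 deg  Fbox -18.0 0.9 1.2 w -0.1 [-3.1386  0.0067  1.1073]
copper px 539 (np.int64(128), np.int64(141), np.int64(250), np.int64(308))
edges rows [(155, 59), (81, 51), (145, 49), (154, 48), (82, 42), (146, 40)]
torque [-1.98  0.98  0.01]
```

Pressing harder doesn't help because the tip rotates back. The finger is only friction-stuck on the slope, so I'll release, settle at z≈95, and creep forward with light contact.

```bash
python3 -m jog '[[[-0.002,0,0],0,0],[[-0.0025,0,0],0,0],[[0,0,0],0,0],[[0,0,0],0,0],[[0,0,0],0,0],[[0.001,0,0],0,0],[[0,0,0],0,0],[[0.0005,0,0],0,0],[[0,0,0],0,0],[[0,0,0],0,0]]'
python3 st.py; python3 cop.py
python3 -m jog '[[[0.001,0,0],0,0],[[0,0,0],0,0],[[0,0,0],0,0],[[0.0005,0,0],0,0],[[0,0,0],0,0],[[0,0,0],0,0],[[0,0,0],0,0],[[0,0,0],0,0],[[0,0,0],0,0],[[0,0,0],0,0]]'
python3 st.py; python3 cop.py
```

```text
time_s: 23.02
eef_pos: [533.2, 19.1, 95.3]
eef_rot: [3.142, -0.0, 1.107]
contact_force: [0.3, 0.0, -0.4]
width: 0.0
t23.02 box x -15.3 y 15.4 z 95.3 yawerr -0.04 deg  Fbox 0.2 -0.3 -0.4 w 0.0 [ 3.1415e+00 -2.0000e-04  1.1069e+00]
copper px 542 (np.int64(128), np.int64(140), np.int64(249), np.int64(307))
edges rows [(83, 82), (145, 60), (154, 52), (155, 52), (142, 43), (144, 29)]
torque [ 0.02 -0.03  0.02]
time_s: 23.9
eef_pos: [533.1, 19.0, 95.3]
eef_rot: [-3.141, 0.003, 1.107]
contact_force: [-4.9, -6.1, 2.2]
width: 0.1
t23.90 box x -15.4 y 15.4 z 95.3 yawerr -0.03 deg  Fbox -7.6 1.6 2.2 w 0.1 [-3.1408  0.0032  1.107 ]
copper px 532 (np.int64(128), np.int64(140), np.int64(249), np.int64(306))
edges rows [(145, 67), (155, 61), (82, 60), (154, 52), (83, 48), (144, 31)]
torque [-0.83  0.53  0.01]
```

The stop is now the plate's vertical face at x=-15.3, with the bar about 1–2 mm short of tipping. The bar balances almost on the sill edge, so I'll put the tips on its right rear corner and sweep left under light pressure. The corner lies farther from the middle than the rear face, so this nudges the middle forward.

```bash
python3 -m jog '[[[-0.003,0,0],0,0],[[0,0.005,0.002],0,0],[[0,0.004,0],0,0],[[0,0,0],0,0],[[0.001,0,0],0,0],[[0.0012,0,0],0,0],[[0,0,0],0,0],[[0,0,0],0,0],[[0,-0.001,0],0,0],[[0,-0.001,0],0,0]]'
python3 st.py; python3 cop.py
python3 -m jog '[[[0,-0.001,0],0,0],[[0,-0.001,0],0,0],[[0,-0.001,0],0,0],[[0,-0.001,0],0,0],[[0,-0.001,0],0,0],[[0,-0.001,0],0,0],[[0,-0.001,0],0,0],[[0,-0.001,0],0,0],[[0,0,0],0,0],[[0,0,0],0,0]]'
python3 st.py; python3 cop.py
```

```text
time_s: 24.78
eef_pos: [540.1, 15.6, 93.6]
eef_rot: [3.14, 0.001, 1.107]
contact_force: [-0.4, -5.4, 1.0]
width: -0.3
t24.78 box x -15.3 y 7.7 z 93.6 yawerr -0.04 deg  Fbox -5.0 -2.1 1.0 w -0.3 [3.1399e+00 1.3000e-03 1.1070e+00]
copper px 565 (np.int64(128), np.int64(141), np.int64(231), np.int64(288))
edges rows [(142, 76), (82, 75), (146, 59), (145, 54), (155, 51), (141, 39)]
torque [-0.66  0.11 -0.01]
time_s: 25.67
eef_pos: [532.7, 19.3, 93.6]
eef_rot: [3.141, 0.001, 1.107]
contact_force: [-2.7, -5.0, 1.0]
width: -0.3
t25.67 box x -15.3 y 15.9 z 93.6 yawerr -0.03 deg  Fbox -5.7 0.2 1.0 w -0.3 [3.1405e+00 1.4000e-03 1.1071e+00]
copper px 547 (np.int64(128), np.int64(141), np.int64(250), np.int64(308))
edges rows [(155, 51), (146, 49), (82, 45), (145, 44), (156, 43), (83, 42)]
torque [-0.62  0.11 -0.03]
```

The bar didn't move, and upright fingers end about 1–2 mm short. The task says leaning fingers reach 15 mm in. The jog has no tilt row, but poses beyond reach are only approximated, so I'll back out, go high, and see whether stretching past the reach limit leaves the tool leaning forward.

```bash
python3 -m jog '[[[-0.03,0,0],0,0],[[-0.02,0,0],0,0],[[0,0,-0.041],0,0],[[0,0,-0.041],0,0],[[0,0,-0.041],0,0],[[0,0,-0.041],0,0],[[0,0,-0.041],0,0],[[0.041,0,-0.041],0,0],[[0.041,0,0],0,0],[[0.041,0,0],0,0]]'
python3 -m jog '[[[0.041,0,0],0,0],[[0.041,0,0],0,0],[[0.041,0,0],0,0],[[0.041,0,0],0,0],[[0.041,0,0],0,0],[[0.041,0,0],0,0],[[0.041,0,0],0,0],[[0.041,0,0],0,0],[[0.041,0,0],0,0],[[0.041,0,0],0,0]]'
python3 st.py; python3 -c "
from h import *;print(ctrl.observe()['joints'].round(3))"
```

```text
time_s: 26.55
eef_pos: [561.8, 76.2, 331.6]
eef_rot: [3.135, -0.003, 1.105]
contact_force: [-0.1, -0.9, -0.5]
width: 0.0
time_s: 27.38
eef_pos: [743.5, 444.1, 327.5]
eef_rot: [-3.141, -0.0, 1.108]
contact_force: [2.1, -0.2, 1.4]
width: 0.2
t27.38 box x 458.9 y 17.2 z 327.5 yawerr -0.00 deg  Fbox 0.8 -2.0 1.4 w 0.2 [-3.1410e+00 -3.0000e-04  1.1076e+00]
[4.080e-01 7.510e-01 6.680e-01 1.000e-03 1.723e+00 8.710e-01]
```

```bash
python3 -m jog '[[[0.041,0,0],0,0],[[0.041,0,0],0,0],[[0.041,0,0],0,0],[[0.041,0,0],0,0],[[0.041,0,0],0,0],[[0.03,0,0],0,0],[[0.03,0,0],0,0],[[0,0,0],0,0],[[0,0,0],0,0],[[0,0,0],0,0]]'
python3 st.py; python3 -c "
from h import *;s=ctrl.observe();print(s['joints'].round(3),R.from_euler('xyz',s['eef_rot']).as_matrix()[:,2].round(3))"
```

```text
time_s: 28.22
eef_pos: [764.7, 593.5, 298.0]
eef_rot: [3.104, -0.071, 1.107]
contact_force: [-0.2, -1.2, 0.6]
width: 0.3
t28.22 box x 602.0 y 64.9 z 298.0 yawerr -0.02 deg  Fbox -1.1 -0.4 0.6 w 0.3 [ 3.1044 -0.0707  1.1073]
[0.542 1.124 0.126 0.007 1.811 1.008] [ 0.065  0.047 -0.997]
```

It worked: the tool now leans about 4° with tips forward, which gives roughly 4 mm of reach at the plate edge. I'll return now.

```bash
python3 -m jog '[[[-0.0415,0.005,0],0,0],[[-0.0415,0.005,0],0,0],[[-0.0415,0.005,0],0,0],[[-0.0415,0.005,0],0,0],[[-0.0415,0.005,0],0,0],[[-0.0415,0.005,0],0,0],[[-0.0415,0.005,0],0,0],[[-0.0415,0.005,0],0,0],[[-0.0415,0.005,0],0,0],[[-0.0415,0.004,0],0,0]]'
python3 st.py; python3 -c "
from h import *;s=ctrl.observe();a=np.load('box.npy')[0];B=R.from_euler('z',a).as_matrix();print((B.T@R.from_euler('xyz',s['eef_rot']).as_matrix()).round(4))"
```

```text
time_s: 29.05
eef_pos: [639.7, 234.5, 275.5]
eef_rot: [3.103, -0.071, 1.107]
contact_force: [0.1, -0.9, 0.1]
width: -0.3
t29.05 box x 225.0 y 16.3 z 275.5 yawerr -0.06 deg  Fbox -0.8 -0.5 0.1 w -0.3 [ 3.1029 -0.0706  1.1066]
[[ 0.9975 -0.0037  0.0705]
 [-0.001  -0.9993 -0.0387]
 [ 0.0706  0.0385 -0.9968]]
```

```bash
python3 -m jog '[[[-0.041,-0.0047,0],0,0],[[-0.041,0,0],0,0],[[-0.041,0,0],0,0],[[-0.041,0,0],0,0],[[-0.041,0,0],0,0],[[-0.041,0,0],0,0],[[-0.041,0,0],0,0],[[0,0,0.04],0,0],[[0,0,0.04],0,0],[[0,0,0.04],0,0]]'
python3 st.py
python3 -m jog '[[[0,0,0.04],0,0],[[0,0,0.0063],0,0],[[0,0,0],0,0],[[0.01,0,0],0,0],[[0.01,0,0],0,0],[[0.006,0,0],0,0],[[0.003,0,0],0,0],[[0.002,0,0],0,0],[[0,0,0],0,0],[[0,0,0],0,0]]'
python3 st.py
```

```text
time_s: 29.88
eef_pos: [516.8, -13.7, 135.6]
eef_rot: [3.099, -0.07, 1.105]
contact_force: [-0.6, 0.2, -0.6]
width: -0.3
t29.88 box x -51.9 y 15.4 z 135.6 yawerr -0.18 deg  Fbox -0.1 0.7 -0.6 w -0.3 [ 3.099  -0.0699  1.1046]
time_s: 30.72
eef_pos: [532.0, 18.9, 90.1]
eef_rot: [3.106, -0.069, 1.109]
contact_force: [-0.2, 0.1, 0.0]
width: 0.4
t30.72 box x -16.0 y 16.4 z 90.1 yawerr 0.06 deg  Fbox -0.0 0.3 0.0 w 0.4 [ 3.1057 -0.0687  1.1088]
```

```bash
python3 -m jog '[[[0.001,0,0],0,0],[[0.001,0,0],0,0],[[0.001,0,0],0,0],[[0.001,0,0],0,0],[[0.0005,0,0],0,0],[[0.0005,0,0],0,0],[[0,0,0],0,0],[[0,0,0],0,0],[[0,0,0],0,0],[[0,0,0],0,0]]'
python3 st.py;python3 cop.py
```

```text
time_s: 31.55
eef_pos: [533.8, 22.4, 90.0]
eef_rot: [3.106, -0.067, 1.108]
contact_force: [-2.3, -5.0, 0.6]
width: -0.3
t31.55 box x -12.0 y 16.4 z 90.0 yawerr 0.04 deg  Fbox -5.5 -0.1 0.6 w -0.3 [ 3.1065 -0.067   1.1084]
copper px 408 (np.int64(128), np.int64(144), np.int64(253), np.int64(310))
edges rows [(149, 65), (95, 59), (159, 54), (94, 41), (148, 38), (158, 34)]
torque [-0.6   0.35  0.1 ]
```

```bash
python3 -m jog '[[[0,0,-0.0005],0,0],[[0,0,-0.0005],0,0],[[0.0005,0,-0.0005],0,0],[[0.0005,0,-0.0005],0,0],[[0.0005,0,-0.0005],0,0],[[0.0003,0,-0.0005],0,0],[[0,0,0],0,0],[[0,0,0],0,0],[[0,0,0],0,0],[[0,0,0],0,0]]'
python3 st.py;python3 cop.py
```

```text
time_s: 32.43
eef_pos: [533.6, 23.8, 92.2]
eef_rot: [3.108, -0.066, 1.108]
contact_force: [-3.0, -9.1, -2.2]
width: 0.1
t32.43 box x -11.0 y 17.2 z 92.2 yawerr 0.04 deg  Fbox -9.5 -1.4 -2.2 w 0.1 [ 3.1079 -0.0657  1.1084]
copper px 155 (np.int64(59), np.int64(85), np.int64(257), np.int64(302))
edges rows [(96, 75), (97, 44), (194, 23), (105, 21), (176, 19), (182, 18)]
torque [-1.06  0.49 -0.02]
```

The copper jumped to rows 59–85 and the flap edge is gone from its old row, so the bar has dropped. I'll draw back now.

```bash
python3 -m jog '[[[-0.01,0,0],0,0],[[-0.02,0,0],0,0],[[-0.02,0,-0.01],0,0],[[0,0,-0.03],0,0],[[0,0,-0.03],0,0],[[0,0,-0.03],0,0],[[0.02,0,0],0,0],[[0.02,0,0],0,0],[[0.01,0,0],0,0],[[0,0,0],0,0]]'
python3 st.py;python3 - <<'E'
from h import *
cv2.imwrite('pics/end.png',ctrl.get_image('wrist'))
E
```

```text
time_s: 33.32
eef_pos: [528.9, 21.5, 193.1]
eef_rot: [3.106, -0.07, 1.111]
contact_force: [0.1, 0.1, -0.4]
width: 0.0
t33.32 box x -15.0 y 20.3 z 193.1 yawerr 0.17 deg  Fbox 0.2 -0.0 -0.4 w 0.0 [ 3.106  -0.0697  1.1106]
```

View pics/end.png

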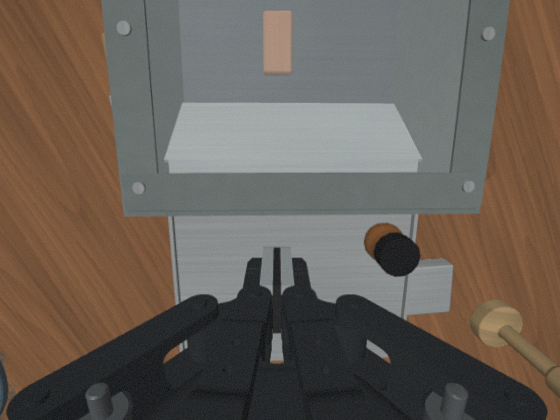

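The bar lies in the drawer, seen through the window at (277,42). The sill is clear and the flap is no longer lifted. I'll make one short still call so the flap settles, then hand in.

```bash
python3 -m jog '[[[0,0,-0.02],0,0],[[0,0,0],0,0],[[0,0,0],0,0],[[0,0,0],0,0],[[0,0,0],0,0],[[0,0,0],0,0],[[0,0,0],0,0],[[0,0,0],0,0],[[0,0,0],0,0],[[0,0,0],0,0]]'
python3 -c "
from cell import ctrl
print(ctrl.finish_job())"
```

```text
time_s: 34.2
eef_pos: [527.2, 19.3, 212.8]
eef_rot: [3.106, -0.069, 1.108]
contact_force: [-0.0, -0.1, -0.2]
width: 0.2
the job is handed in; nothing more can be done
None
```

The copper bar is in the deposit box. I pushed it along the tray and through the flap until it tipped down the chute, then drew the fingers out and handed in at about 34.2 s.

**Last checks:** The final wrist picture, about 0.9 s before hand-in, shows the bar lying in the drawer through the lid window. The sill is clear and the flap is no longer lifted. The robot was touching nothing (force about 0.2 N). I did not see the flap edge itself, so "shut" is inferred. The jar looked unmoved in that picture. I took no final look at the loupe or the items on the bench, but nothing touched them as far as I could tell.

**What went wrong or disagreed:**
- **Fingertip position:** the shut fingertips sit about 31 mm farther back than stated, so the first approach passed over the bar. I corrected the height from the side and wrist views.
- **Upright reach:** upright fingers stopped against the edge above the mouth, leaving the bar 1–2 mm short of tipping. The force against the plate in those attempts peaked at about 22 N in my readings, which were taken only at the end of each move.
- **Lean:** I got about 4° of forward lean by stretching past the arm's reach limit and coming back, and that tipped the bar in.
- **Joint range:** during that stretch joint 3 read 0.126 against its lower limit of 0.13. It may count as passing its range.

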